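# Clear the hub plate and hold the keyed spindle home for tacking

### The job

With the scraper block, not with the fingers, wipe all four loose steel offcuts off the top of the hub plate and set the scraper down on the table. Then take the keyed spindle from its holder by the head and push it into the hub, turning it until its key slips into the keyway and its collar sits fully home. Finish holding it there for the tack weld: keep gripping the head and pressing down with about 15 N, without letting go, and leave the other tools where they are.

Things in the scene. Friction and masses are not known exactly. Their poses are not given: they have to be found in the camera images.
- hub: Fixed aluminium hub plate, 110 mm (its x) by 150 mm (its y), flat top 36 mm above the table, a bronze bush (48 mm across) flush in its middle. Origin on the table under its centre, z up. Bolted lugs 17 mm high stick out 29 mm at its +x and -x sides. The bush is tight and does not turn by hand
- hub_mouth (a point): Centre of the hub bore's mouth, level with the plate's top; axes as the plate's. Bore 21.5 mm wide, 36 mm deep, through. Its keyway is 8.5 mm wide, reaches 16.5 mm from the axis, full depth, and points along +x, off by an unknown angle of up to 0.3 rad either way: see it from above, or feel for it by turning the spindle under a light push
- spindle_head (a point): Centre of the steel spindle's head, on its axis, 65 mm above its tip; +x towards the key, z up. The head is a bar 44 mm long (x), 22 mm thick (y: grip these flats), 30 mm tall; an 8 mm pin sticks 15 mm out of its +x end, above the key. Fully home, this point is 33 mm above hub_mouth; with the key resting on the bush beside the keyway, 53 mm
- spindle: The loose spindle, 80 mm tall, about 0.4 kg, upright in its holder; origin at its lower tip, +x towards the key. From the tip up: shaft 20 mm in diameter, 0 to 32 mm (tip tapered from 15 mm over 3 mm); key at 12 to 32 mm, 6 mm wide, reaching 15 mm from the axis; collar 44 mm in diameter, 32 to 40 mm; neck 22 mm, 40 to 50 mm; head 50 to 80 mm
- spindle_seat (a point): The point on the spindle's axis at the underside of its collar, 33 mm below the head's centre; fully home it coincides with hub_mouth. Axes as spindle_head
- holder: Fixed wooden holder block, 60 x 60 x 30 mm, that the spindle stands in; origin under its centre. A plain round hole 21.5 mm wide and 10.5 mm deep takes the spindle's tip; the key stays above the block, so lift the spindle straight up by 20 mm to free it
- scraper_mid (a point): Scraper block: wood with a steel lower edge, 120 mm long (its x), 26 mm thick (its y: grip here), 64 mm tall, about 0.2 kg, standing loose on the table. This point is its centre, 32 mm above its underside; z up
- chip0_mid (a point): Centre of loose steel offcut 1 of 4, a flat dark piece 30 x 24 x 6 mm lying on the hub plate's top
- chip1_mid (a point): Centre of loose steel offcut 2 of 4, a flat dark piece 30 x 24 x 6 mm lying on the hub plate's top
- chip2_mid (a point): Centre of loose steel offcut 3 of 4, a flat dark piece 30 x 24 x 6 mm lying on the hub plate's top
- chip3_mid (a point): Centre of loose steel offcut 4 of 4, a flat dark piece 30 x 24 x 6 mm lying on the hub plate's top
- hammer: Bystander, loose, leave alone: steel hammer with a wooden handle, beyond the plate
- wrench: Bystander, loose, leave alone: flat open-end wrench, 160 mm, between the plate and the robot
- nozzle: Bystander, loose, leave alone: stepped brass torch nozzle, 36 mm wide, 50 mm tall, standing; origin under its centre
- square: Bystander, loose, leave alone: L-shaped dark steel welding square, legs 100 and 90 mm, 12 mm thick
- jar: Bystander, loose, leave alone: white jar with black lid, 66 mm wide, 85 mm tall; origin under its centre
- brush: Bystander, loose, leave alone: wooden brush, 200 mm, near the robot
- magnet: Bystander, loose, leave alone: square dark holding magnet, 70 x 70 x 26 mm, near the robot; origin under its centre
Things that resemble listed ones, but are neither listed nor needed, are in the scene too. What is shaped like the part that bears scraper_mid but turquoise is not meant. Leave any purple look-alike of the spindle alone.

How it is judged (in metres and radians):
On the way, in this order (a step that is already met when the one before it is completed fails the run):
1. the scraper block is held up, clear of the table (contact force between the fingers and scraper above 1 N and height (world z) of scraper_mid above 0.05 m), for 0.2 s.
2. all four offcuts are off the hub plate (height (world z) of each of chip0_mid, chip1_mid, chip2_mid, chip3_mid below 0.03 m), for 0.2 s.
3. the scraper block is back on the table, let go (height (world z) of scraper_mid below 0.045 m and contact force between the fingers and scraper below 0.1 N), for 0.1 s.
4. the spindle's collar sits home on the hub (z of spindle_seat in the frame of hub_mouth below 0.0025 m and horizontal distance between spindle_seat and hub_mouth below 0.003 m and angle between spindle_seat's own z axis and vertical below 0.08 rad), for 0.2 s.
At the end, for the whole second after the job is handed in: Collar within 2.5 mm of the hub's top, axis within 3 mm of the bore's, upright within 0.08 rad, at rest, pressed on the hub with over 8 N, head still gripped (over 3 N, within 30 mm of its centre); offcut centres under 30 mm and scraper centre under 45 mm above the table (all of step 2 and all of step 4 and contact force between spindle and hub above 8 N and contact force between the fingers and spindle above 3 N and distance between the grasp point and spindle_head below 0.03 m and height (world z) of scraper_mid below 0.045 m and linear speed of spindle below 0.02 m/s); the arm keeps its last pose, push and grip.
It fails at once if the fingers push an offcut (contact force between the fingers and chip0 above 1 N or contact force between the fingers and chip1 above 1 N or contact force between the fingers and chip2 above 1 N or contact force between the fingers and chip3 above 1 N).
It fails at once if another tool is moved by more than 40 mm (distance of any of hammer, wrench, nozzle, square, jar, brush, magnet from where it was at the start of the episode above 0.04 m).
It also fails if it takes over 72 s, if anything falls off the work surface, if the arm or the gripper's body presses on something with over 40 N, if the wrist force passes 120 N, or if a joint passes its speed limit or range.

### The arm

A 7-joint arm with a two-finger parallel gripper is mounted at the origin on the work surface. World frame = base frame: x ahead of the robot, y to its left, z up, the work surface at z = 0. Lengths are in mm, angles in rad, forces in N, time in s.
With the tool pointing down it reaches from about 400 to 900 mm from the base axis. Payload 5.6 kg.
Tool frame: the origin (TCP) lies at the very end of the fingers, on their centre line; the grasp point (between the pads) lies 19 mm behind it (arm.grip_point_offset is the distance from the TCP to the grasp point, in mm); z points along the fingers, y is the line along which they close (so a half turn about z gives the same grasp; the last joint's range is limited). The gripper opens to 92 mm and grips with 3 to 60 N. Pads are 20 mm wide; open, the fingers measure 128 mm over their backs; the gripper's body (75 mm by 189 mm) begins 69 mm behind the grasp point.
Start: joints at [-1.372, 0.468, -0.012, 1.603, 0.006, 1.071, -0.056], TCP at [155.685, 631.087, 214.592] pointing down, gripper open.
Joint ranges: [-2.53, 2.53], [-0.31, 2.02], [-1.57, 1.55], [0.28, 2.44], [-1.29, 4.43], [0.15, 1.84], [-2.92, 2.92]. Speed limits (rad/s): [2.57, 2.57, 3.14, 3.14, 3.14, 3.14, 3.14].

### API

Orientations are given as [roll, pitch, yaw] about the fixed x, y, z axes, in that order (R = Rz(yaw) Ry(pitch) Rx(roll)).
In Python, from cell import arm gives the robot as it stands. The module is installed in compiled form; this text tells all that it offers.
- The arm moves only by the tool jog_arm, never from a script. Its argument "series" is one flat list of numbers, 7 for each row, row after row: the closure in counts, from 0 (fully open) to 255 (shut), then the shift along the tool's x, y, z in units of 30 mm (1.0 is 30 mm), then the turn, a rotation vector about the tool's x, y, z in units of 5 degrees (1.0 is 5 degrees). In form: [hand, tx, ty, tz, ax, ay, az, hand, tx, ty, tz, ax, ay, az, ...]. A call has 1 to 10 rows; each row is the pose to reach, as a shift and turn from the pose commanded when the call began, along the tool's axes at that moment; what a row does not reach only later rows make up. A row lasts 1/10 s, in which the tool goes at most 50 mm and 8.59 degrees, less where a joint would pass 70% of its speed; a pose out of reach is approached as far as the arm can. A call with a gripper value outside its range is refused whole. The fingers move at their own pace and stop on an object; "squeeze" is the grip in N (left out, the last holds). Time passes only in rows, so rows that repeat a pose let the fingers close. It gives the time, the measured TCP pose, the force, the opening and the grip force at its end, in the units of the state.
- arm.state(): the state, without advancing time (a new reading comes with each control period).
- arm.get_image(name): name is "scene" or "top" or "wrist"; returns a dict with "frame" (420x560x3 uint8, blue, green, red), "intrinsics" (3x3 intrinsics, pixels), "k1" (the pictures are not rectified: a ray, as slopes to the right and down, at radius r is drawn at 1 + k1 r^2 times it, then the intrinsics apply), "world_from_camera" (4x4, takes a point from camera to world coordinates); the wrist camera has in their place "tool_from_camera" (4x4, takes a point from camera to tool coordinates, whose origin is the TCP and whose axes are the flange's). Camera axes: x right, y up, looking along -z (the intrinsics and any distortion apply to the point x, -y, -z); pixel columns grow to the right and rows downward; lengths in mm; the calibration is good to about 2 mm. A picture is of the moment at which its call begins: read the wrist's pose just before it. There is no depth.
- arm.finish_job(): hands the job in; it is judged then, once.
The state is a dict: "time_s": time; "q": joint angles; "qvel": joint speeds; "joint_efforts": joint torques, N m; "position": TCP position; "tool_rot": TCP orientation; "force": force on the tool from outside, world axes, zero at the start; "moment": the same for the moment, N m; "opening": finger opening in mm; "finger_force": force on a finger pad.
Only numpy, scipy, OpenCV 4.12 (cv2) and the standard library are available. Lean on these libraries where they do the work, as an engineer would, in place of code of your own. Each camera call takes 0.05 s, during which the arm holds its last target. There are 200 camera calls.

## Working session

There is one attempt and no reset: what is moved stays moved. The work goes in short steps, Python scripts to look and compute and a tool call to move; the robot and the scene stay as the last step left them, time stands still between calls to the robot, and variables do not carry over. Pictures are saved under pics/ and viewed, at most 10 in all, crops included, and the job is handed in when it is done.

Besides the shell and the picture viewer there is one more tool, called after "Request:" as a command line: name --argument value ..., lists and objects as JSON in quotes. jog_arm: Moves the arm, as the interface text tells. Its arguments: {"type":"object","properties":{"series":{"type":"array"},"squeeze":{"type":"number"}},"required":["series"]}

```bash
mkdir -p pics
cat > h.py <<'E'
import numpy as np, cv2, pickle
from scipy.spatial.transform import Rotation as R
def ray(im,u,v,T):
    K=im["intrinsics"];x=np.array([(u-K[0][2])/K[0][0],(v-K[1][2])/K[1][1]])
    s=x.copy()
    for _ in range(20): s=x/(1+im["k1"]*(s@s))
    T=np.array(T);d=T[:3,:3]@np.array([s[0],-s[1],-1.]);return T[:3,3],d
def at(im,u,v,z,T=None):
    o,d=ray(im,u,v,im["world_from_camera"] if T is None else T);return o+d*(z-o[2])/d[2]
def tool(st):
    T=np.eye(4);T[:3,:3]=R.from_euler('xyz',st["tool_rot"]).as_matrix();T[:3,3]=st["position"];return T
def proj(im,p,T=None):
    T=np.array(im["world_from_camera"] if T is None else T);c=T[:3,:3].T@(np.array(p)-T[:3,3]);s=np.array([c[0],-c[1]])/-c[2]
    s=s*(1+im["k1"]*(s@s));K=im["intrinsics"];return s[0]*K[0][0]+K[0][2],s[1]*K[1][1]+K[1][2]
E
python3 - <<'E'
from h import *
from cell import arm
s=arm.state();print(s)
for n in("top","scene","wrist"):
    im=arm.get_image(n);pickle.dump(im,open(n+"0.pkl","wb"))
    cv2.imwrite(f"pics/{n}0.png",cv2.resize(im["frame"],(800,600),interpolation=cv2.INTER_CUBIC))
    print(n,{k:v for k,v in im.items() if k!="frame"})
E
```

```text
{'time_s': 0.0, 'q': array([-1.37200451,  0.46838453, -0.01161432,  1.60362564,  0.0060533 ,
        1.07138838, -0.05631069]), 'qvel': array([-0.00019728,  0.00230036,  0.00046003, -0.0002304 ,  0.00125239,
        0.00064325, -0.00088211]), 'joint_efforts': array([ 7.19461423e-04, -5.20572567e+01, -1.21017569e-02, -2.43739700e+01,
       -5.66719333e-02,  1.73047220e-02,  1.52344214e-04]), 'position': array([155.57431796, 630.50548568, 213.63476298]), 'tool_rot': array([-3.13982796e+00,  1.65284080e-04,  2.89976217e+00]), 'force': array([-0.28802813, -0.18547325,  1.13705647]), 'moment': array([-0.02143156,  0.03607082,  0.00858901]), 'finger_force': 0.0, 'opening': 91.92490969041205}
top {'intrinsics': array([[400.88752223,   0.        , 274.22954686],
       [  0.        , 400.88752223, 217.08521395],
       [  0.        ,   0.        ,   1.        ]]), 'k1': -0.027204862262466222, 'world_from_camera': array([[ 5.06349360e-03,  9.92418400e-01, -1.22800982e-01,
         4.11818071e+02],
       [-9.99701692e-01,  2.08954088e-03, -2.43343681e-02,
         2.64967428e+00],
       [-2
[... 594 characters left out ...]
-01,  5.87498670e-01,
         6.70976205e+02],
       [ 0.00000000e+00,  0.00000000e+00,  0.00000000e+00,
         1.00000000e+00]])}
wrist {'intrinsics': array([[315.68859943,   0.        , 281.22214413],
       [  0.        , 315.68859943, 212.9039869 ],
       [  0.        ,   0.        ,   1.        ]]), 'k1': -0.06941675909182164, 'tool_from_camera': array([[ 8.63605580e-04,  9.64766350e-01,  2.63106715e-01,
         7.52132330e+01],
       [ 9.99999080e-01, -1.10846818e-03,  7.82222597e-04,
         9.76173681e-01],
       [ 1.04630746e-03,  2.63105798e-01, -9.64766420e-01,
        -1.70624234e+02],
       [ 0.00000000e+00,  0.00000000e+00,  0.00000000e+00,
         1.00000000e+00]])}
```

View pics/top0.png

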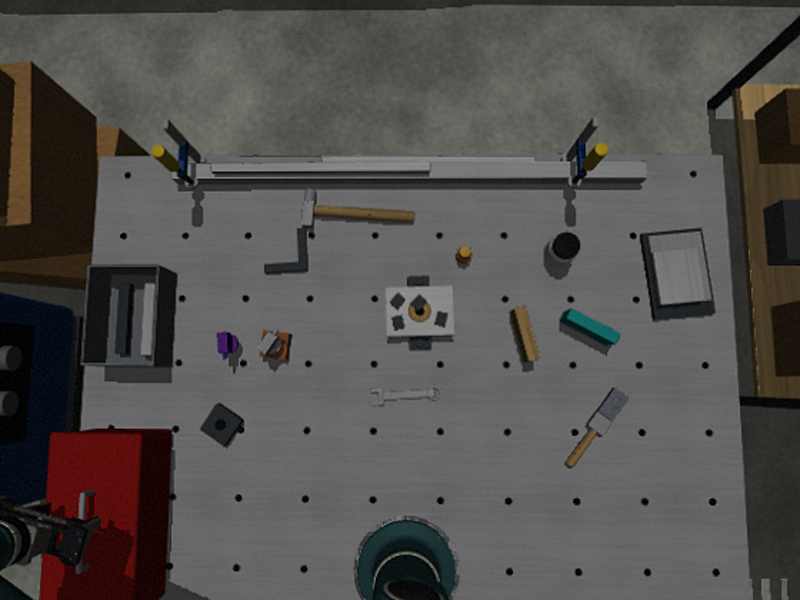

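View pics/scene0.png

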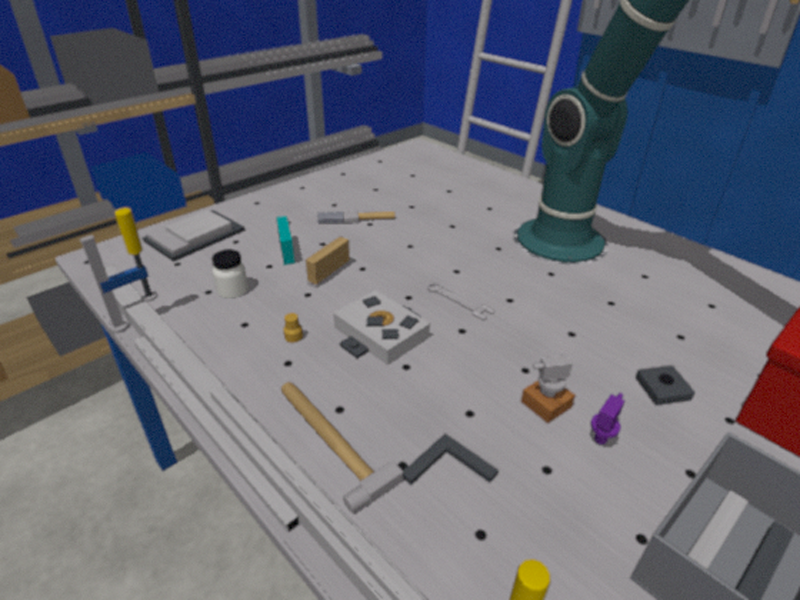

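The top view shows the hub at about (420,311), the wood scraper at (525,333), the spindle in its holder at (270,346), and the purple and turquoise decoys beside them. The hammer, square, nozzle, jar and wrench lie around the plate.

Run:
```python
from h import *
im=pickle.load(open("top0.pkl","rb"));f=im["frame"];k=.7
for n,u,v,z in[("hub",420,311,36),("scr",525,333,50),("scrA",519,308,64),("scrB",533,360,64),("spin",269,345,90),("nozzle",464,255,50),("jar",564,247,85),("wrench",405,395,5),("hammer handle end",412,216,20),("turq",590,328,64),("square",300,250,12),("magnet",222,424,26),("purple",227,342,60)]:
    print(n,at(im,u*k,v*k,z).round())
hsv=cv2.cvtColor(f,cv2.COLOR_BGR2HSV)
# hub white
m=((hsv[...,1]<40)&(hsv[...,2]>165)).astype(np.uint8)*255
roi=np.zeros_like(m);roi[190:250,255:330]=255
m=cv2.morphologyEx(m&roi,cv2.MORPH_CLOSE,np.ones((9,9)))
c=max(cv2.findContours(m,0,2)[0],key=cv2.contourArea);r=cv2.minAreaRect(c);print(r)
print([at(im,*p,36).round(1) for p in cv2.boxPoints(r)])
# scraper wood
m=((hsv[...,0]<25)&(hsv[...,1]>70)&(hsv[...,2]>70)).astype(np.uint8)*255
roi[:]=0;roi[205:260,350:385]=255
c=max(cv2.findContours(m&roi,0,2)[0],key=cv2.contourArea);r=cv2.minAreaRect(c);print(r,[at(im,*p,64).round(1) for p in cv2.boxPoints(r)])
```

```text
hub [567. -29.  36.]
scr [ 517. -259.   50.]
scrA [ 571. -244.   64.]
scrB [ 458. -272.   64.]
spin [487. 295.  90.]
nozzle [ 692. -127.   50.]
jar [ 702. -340.   85.]
wrench [381.   4.   5.]
hammer handle end [790. -11.  20.]
turq [ 527. -397.   64.]
square [712. 248.  12.]
magnet [315. 410.  26.]
purple [495. 395.  60.]Traceback (most recent call last):
  File "<stdin>", line 10, in <module>
ValueError: max() iterable argument is empty
```

Request:
jog_arm --series '[0, -3, -2, -2.7, 0, 0, 0, 0, -13.4, -8.2, -2.7, 0, 0, 0, 0, -13.4, -8.2, -2.7, 0, 0, 0, 0, -13.4, -8.2, -2.7, 0, 0, 0, 0, -13.4, -8.2, -2.7, 0, 0, 0, 0, -13.4, -8.2, -2.7, 0, 0, 0, 0, -13.4, -8.2, -2.7, 0, 0, 0, 0, -13.4, -8.2, -2.7, 0, 0, 0, 0, -13.4, -8.2, -2.7, 0, 0, 0, 0, -13.4, -8.2, -2.7, 0, 0, 0]'

```text
time_s: 1.15
position: [489.4, 292.5, 296.0]
tool_rot: [-3.141, 0.001, 2.896]
force: [-0.8, 0.7, 0.6]
opening: 92.0
finger_force: 0.0
```

Request:
jog_arm --series '[0, 0, 0, 0, 0, 0, 0, 0, 0, 0, 0, 0, 0, 0, 0, 0, 0, 0, 0, 0, 0]'

```text
time_s: 1.45
position: [485.9, 297.2, 295.2]
tool_rot: [-3.142, -0.001, 2.902]
force: [-0.9, 0.9, 0.1]
opening: 92.0
finger_force: 0.0
```

```bash
cat > snap.py <<'E'
import sys
from h import *
from cell import arm
n=sys.argv[1];s=arm.state();im=arm.get_image("wrist");im["T"]=tool(s)@im["tool_from_camera"]
pickle.dump(im,open(n+".pkl","wb"));cv2.imwrite(f"pics/{n}.png",cv2.resize(im["frame"],(800,600),interpolation=cv2.INTER_CUBIC))
print(s["time_s"],s["position"].round(1),s["tool_rot"].round(3),s["force"].round(1),s["q"].round(2))
E
python3 snap.py w1
```

```text
1.45 [485.9 297.2 295.2] [-3.142e+00 -1.000e-03  2.902e+00] [-0.9  0.9  0.1] [-0.77  0.26  0.2   1.72 -0.05  1.17  0.77]
```

View pics/w1.png

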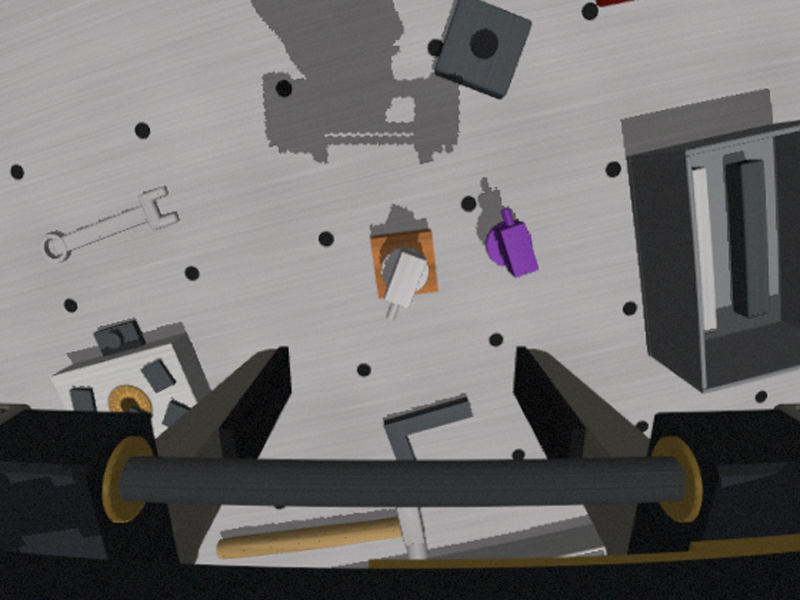

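Wrist view: the spindle head is at (405,278) with its pin pointing down-left at (391,316). The purple decoy is to its right, and the hub is at lower left with the bush at (130,400).

Run:
```python
from h import *
im=pickle.load(open("w1.pkl","rb"));f=im["frame"][150:230,250:320]
cv2.imwrite("pics/c1.png",cv2.resize(f,None,fx=7,fy=7,interpolation=cv2.INTER_CUBIC))
```

```text
(no output)
```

View pics/c1.png

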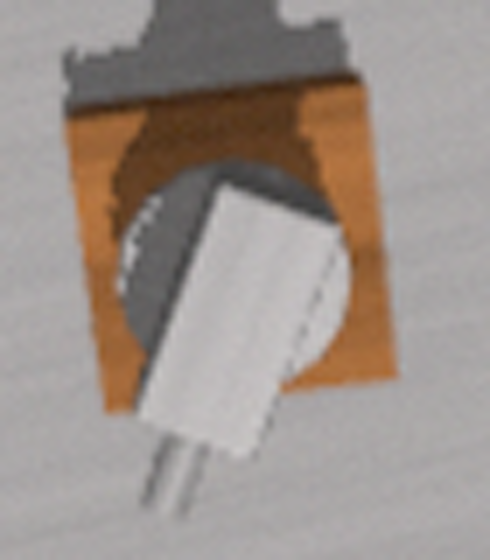

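The crop shows the head's top corners at (225,185), (340,228), (250,458) and (138,418), with the pin at the lower left. The holder's top corners are at (67,115), (362,82), (397,378) and (107,412).

Run:
```python
from h import *
im=pickle.load(open("w1.pkl","rb"));g=lambda u,v,z:at(im,250+(u+.5)/7-.5,150+(v+.5)/7-.5,z,im["T"])
c=np.array([g(u,v,99.5) for u,v in[(225,185),(340,228),(250,458),(138,418)]]);print(c.round(1),c.mean(0))
d=c[2]+c[3]-c[0]-c[1];print("yaw key",np.arctan2(d[1],d[0]),np.linalg.norm(c[1]-c[0]),np.linalg.norm(c[2]-c[1]))
h=np.array([g(u,v,30) for u,v in[(67,115),(362,82),(397,378),(107,412)]]);print(h.mean(0))
print("hub approx",at(im,130*.7,400*.7,36,im["T"]))
```

```text
[[466.6 303.2  99.5]
 [478.2 320.2  99.5]
 [513.5 296.2  99.5]
 [502.1 279.2  99.5]] [490.07697958 299.67484496  99.5       ]
yaw key -0.5952159180012823 20.580502757597923 42.698939067485945
[489.63028916 299.28706134  30.        ]
hub approx [561.55451145 -23.7280557   36.        ]
```

Request:
jog_arm --series '[0, -5.8, -13.2, -0.2, 0, 0, -5.5, 0, -5.8, -13.2, -0.2, 0, 0, -5.5, 0, -5.8, -13.2, -0.2, 0, 0, -5.5, 0, -5.8, -13.2, -0.2, 0, 0, -5.5, 0, -5.8, -13.2, -0.2, 0, 0, -5.5, 0, -5.8, -13.2, -0.2, 0, 0, -5.5, 0, -5.8, -13.2, -0.2, 0, 0, -5.5, 0, -5.8, -13.2, -0.2, 0, 0, -5.5, 0, -5.8, -13.2, -0.2, 0, 0, -5.5, 0, -5.8, -13.2, -0.2, 0, 0, -5.5]'

```text
time_s: 2.5
position: [560.9, -135.8, 301.7]
tool_rot: [-3.138, -0.001, -2.911]
force: [-0.4, -0.1, -0.0]
opening: 91.9
finger_force: 0.0
```

Request:
jog_arm --series '[0, 0, 0, 0, 0, 0, 0, 0, 0, 0, 0, 0, 0, 0, 0, 0, 0, 0, 0, 0, 0]'

```text
time_s: 2.8
position: [561.3, -127.8, 301.5]
tool_rot: [3.141, 0.0, -2.9]
force: [0.0, -0.5, -0.8]
opening: 91.6
finger_force: 0.0
```

```bash
python3 snap.py w2
```

```text
2.8 [ 561.3 -127.8  301.5] [ 3.141  0.    -2.9  ] [ 0.  -0.5 -0.8] [-0.16  0.27  0.41  1.71 -0.11  1.19  2.08]
```

View pics/w2.png

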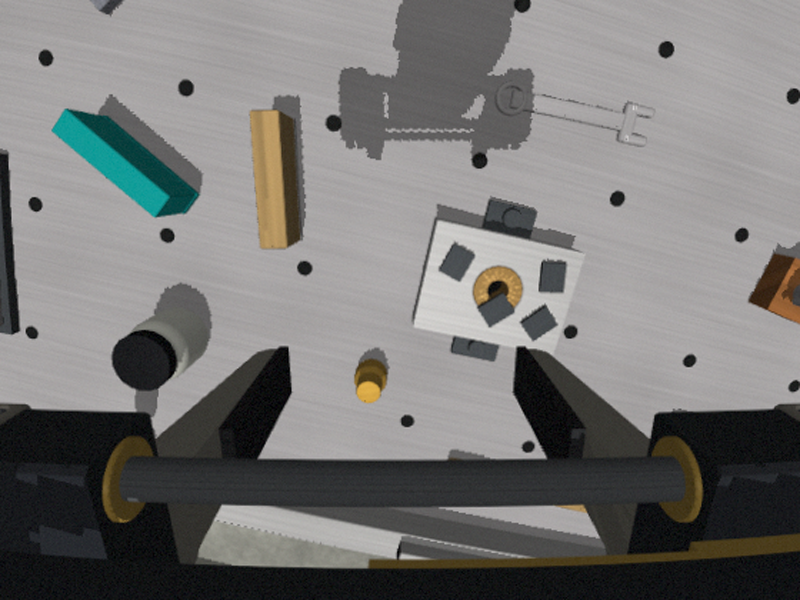

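Wrist view 2: the scraper top runs from (263,111) to (273,248). The hub's top corners are at (437,219), (583,252), (558,352) and (413,325). The four offcuts lie around and over the bush at (497,288), and the nozzle is at (369,385).

Run:
```python
from h import *
im=pickle.load(open("w2.pkl","rb"));g=lambda u,v,z:at(im,(u+.5)*.7-.5,(v+.5)*.7-.5,z,im["T"])
f=im["frame"];hsv=cv2.cvtColor(f,cv2.COLOR_BGR2HSV)
# hub top
m=((hsv[...,1]<35)&(hsv[...,2]>190)).astype(np.uint8)*255;roi=np.zeros_like(m);roi[145:260,275:420]=255
m=cv2.morphologyEx(m&roi,cv2.MORPH_CLOSE,np.ones((25,25)))
c=max(cv2.findContours(m,0,2)[0],key=cv2.contourArea);r=cv2.minAreaRect(c);print((np.array(r[0])/.7).round(),(cv2.boxPoints(r)/.7).round())
h=np.array([g(u,v,36) for u,v in[(437,219),(583,252),(558,352),(413,325)]]);print(h.round(1),h.mean(0),"bush",g(497,288,36))
d=h[0]+h[1]-h[2]-h[3];e=h[1]+h[2]-h[0]-h[3];print("hub x-yaw",np.arctan2(-d[1],-d[0]),np.arctan2(-e[0],e[1]))
# scraper
m=((hsv[...,0]<28)&(hsv[...,1]>60)&(hsv[...,2]>60)).astype(np.uint8)*255;roi[:]=0;roi[70:180,165:215]=255
m&=roi;v=hsv[...,2];print("scr row V",v[125,170:212],m[125,170:212])
c=max(cv2.findContours(m,0,2)[0],key=cv2.contourArea);print(cv2.approxPolyDP(c,2,True)[:,0]/.7)
s=np.array([g(u,v,64) for u,v in[(250,112),(277,111),(287,248),(260,248)]]);print(s.round(1),s.mean(0))
```

```text
[498. 290.] [[413. 326.]
 [437. 220.]
 [583. 253.]
 [559. 359.]]
[[ 513.7 -103.7   36. ]
 [ 509.2   44.2   36. ]
 [ 614.7   54.3   36. ]
 [ 622.2  -99.7   36. ]] [564.9306175  -26.22898516  36.        ] bush [564.67105961 -28.05126755  36.        ]
hub x-yaw 0.0657371782694915 0.039624776390156435
scr row V [168 169 167 167 165 164 167 166 167 179 177 172 171 166 160 159 168 182
 187 190 192 189 188 183 182 185 181 146  89  65  62  57  62  65  59  57
  63  69  71  86  98  97] [  0   0   0   0   0   0   0   0 255 255 255 255 255 255 255 255 255 255
 255 255 255 255 255 255 255 255 255 255 255 255 255   0 255 255   0   0
 255   0   0   0   0   0]
[[251.42857143 110.        ]
 [260.         245.71428571]
 [285.71428571 247.14285714]
 [298.57142857 238.57142857]
 [294.28571429 240.        ]
 [294.28571429 232.85714286]
 [287.14285714 228.57142857]
 [294.28571429 222.85714286]
 [288.57142857 208.57142857]
 [297.14285714 210.        ]
 [297.14285714 204.28571429]
 [292.85714286 208.57142857]
 [287.14285714 200.        ]
 [292.85714286 197.14285714]
 [288.57142857 194.28571429]
 [294.28571429 192.85714286]
 [288.57142857 188.57142857]
 [291.42857143 170.        ]
 [287.14285714 167.14285714]
 [290.         157.14285714]
 [294.28571429 168.57142857]
 [294.28571429 155.71428571]
 [287.14285714 155.71428571]
 [294.28571429 144.28571429]
 [290.         135.71428571]
 [291.42857143 118.57142857]
 [288.57142857 125.71428571]
 [287.14285714 115.71428571]
 [282.85714286 112.85714286]
 [282.85714286 117.14285714]
 [277.14285714 110.        ]]
[[ 461.9 -285.1   64. ]
 [ 455.9 -262.4   64. ]
 [ 569.9 -232.2   64. ]
 [ 575.7 -256.5   64. ]] [ 515.84894583 -259.05466452   64.        ]
```

Request:
jog_arm --series '[110, 2.5, -3.9, 5.5, 0, 0, -0.1, 110, 2.5, -3.9, 5.5, 0, 0, -0.1, 110, 2.5, -3.9, 5.5, 0, 0, -0.1, 110, 2.5, -3.9, 5.5, 0, 0, -0.1, 110, 2.5, -3.9, 5.5, 0, 0, -0.1, 110, 2.5, -3.9, 5.5, 0, 0, -0.1, 110, 2.5, -3.9, 5.5, 0, 0, -0.1]'

```text
time_s: 3.55
position: [517.5, -260.2, 137.7]
tool_rot: [-3.142, 0.002, -2.893]
force: [0.4, 0.0, 0.1]
opening: 52.2
finger_force: 0.0
```

```bash
python3 snap.py w3
```

```text
3.55 [ 517.5 -260.2  137.7] [-3.142e+00  2.000e-03 -2.893e+00] [0.4 0.  0.1] [ 0.09  0.46  0.41  1.87 -0.24  0.86  2.44]
```

View pics/w3.png

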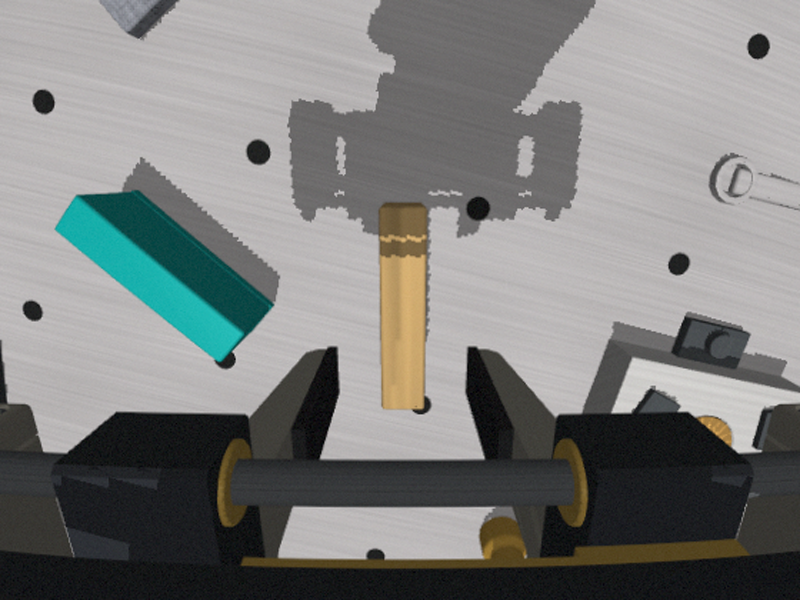

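The scraper runs from (403,205) to (403,408), upright and centred between the fingers. I'll compute its centre again.

Run:
```python
from h import *
im=pickle.load(open("w3.pkl","rb"));g=lambda u,v,z:at(im,(u+.5)*.7-.5,(v+.5)*.7-.5,z,im["T"])
s=np.array([g(u,v,64) for u,v in[(380,205),(427,205),(425,408),(382,408)]]);print(s.round(1),s.mean(0),np.arctan2(*((s[2]+s[3]-s[0]-s[1])[[1,0]])))
```

```text
[[ 459.3 -285.8   64. ]
 [ 453.1 -261.6   64. ]
 [ 568.7 -231.6   64. ]
 [ 575.1 -256.6   64. ]] [ 514.06299145 -258.89200441   64.        ] 0.250512313562121
```

Request:
jog_arm --series '[110, 0.1, 0, 1.5, 0, 0, 0, 110, 0.1, 0, 3, 0, 0, 0, 110, 0.1, 0, 3.6, 0, 0, 0, 110, 0.1, 0, 3.6, 0, 0, 0, 200, 0.1, 0, 3.6, 0, 0, 0, 200, 0.1, 0, 3.6, 0, 0, 0, 200, 0.1, 0, 3.6, 0, 0, 0, 200, 0.1, 0, 3.6, 0, 0, 0, 200, 0.1, 0, 3.6, 0, 0, 0, 200, 0.1, 0, 3.6, 0, 0, 0]' --squeeze 45

```text
time_s: 4.6
position: [514.1, -262.3, 30.2]
tool_rot: [-3.141, 0.002, -2.894]
force: [-1.1, 1.8, 7.6]
opening: 25.9
finger_force: 45.0
```

Request:
jog_arm --series '[200, 0.1, 0, -1.0, 0, 0, 0, 200, 0.1, 0, -2.2, 0, 0, 0, 200, 0, 0, -3.5, 0, 0, 0, 200, -0.4, 1, -3.7, 0, 0, 0.4, 200, -0.9, 2.2, -3.7, 0, 0, 0.8, 200, -1.4, 3.5, -3.7, 0, 0, 1.2, 200, -2, 4.8, -3.7, 0, 0, 1.6, 200, -2.5, 6.2, -3.7, 0, 0, 2, 200, -3.1, 7.6, -3.7, 0, 0, 2.3, 200, -3.7, 9, -3.7, 0, 0, 2.3]'

```text
time_s: 5.6
position: [554.5, 28.3, 140.0]
tool_rot: [3.141, 0.001, -3.096]
force: [1.3, -0.7, -1.9]
opening: 25.6
finger_force: 45.0
```

Request:
jog_arm --series '[200, 0, 0, 0, 0, 0, 0, 200, 0, 0, 0, 0, 0, 0]'

```text
time_s: 5.8
position: [554.4, 27.8, 139.6]
tool_rot: [-3.141, -0.0, -3.092]
force: [-0.1, -0.9, -2.4]
opening: 25.9
finger_force: 45.0
```

```bash
python3 snap.py w4
python3 - <<'E'
from h import *
from cell import arm
im=arm.get_image("top");pickle.dump(im,open("top1.pkl","wb"))
print(arm.state()["opening"],arm.state()["finger_force"])
E
```

```text
5.8 [554.4  27.8 139.6] [-3.141 -0.    -3.092] [-0.1 -0.9 -2.4] [-0.44  0.41  0.41  1.92 -0.22  0.84  1.7 ]
25.860233600866525 44.999223947525024
```

View pics/w4.png

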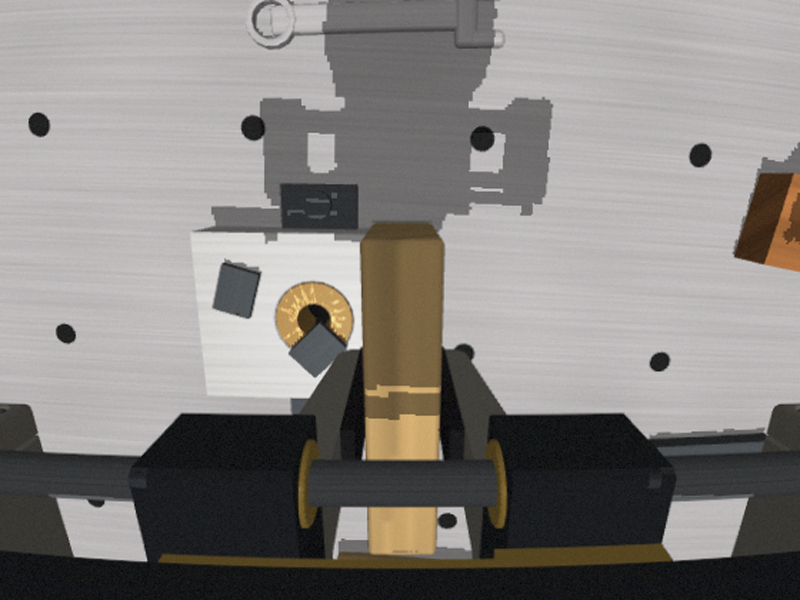

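The scraper is held level. The plate's -x,-y corner is at (192,232) and the bush is centred at (314,318). Two offcuts are visible beside the scraper and the other two are hidden under it.

Run:
```python
from h import *
im=pickle.load(open("w4.pkl","rb"));g=lambda u,v,z:at(im,(u+.5)*.7-.5,(v+.5)*.7-.5,z,im["T"])
for p in[(192,232),(207,397),(314,319)]:print(g(*p,36).round(1))
```

```text
[ 514.6 -102.3   36. ]
[ 626.  -100.2   36. ]
[566.7 -26.7  36. ]
```

Request:
jog_arm --series '[200, -0.1, 0.8, 0, 0, 0, 0, 200, -0.3, 1.6, 0, 0, 0, 0, 200, -0.3, 1.6, 0.8, 0, 0, 0, 200, -0.3, 1.6, 1.6, 0, 0, 0, 200, -0.3, 1.6, 2.2, 0, 0, 0, 200, -0.3, 1.6, 2.4, 0, 0, 0, 200, -0.3, 1.6, 2.4, 0, 0, 0]'

```text
time_s: 6.6
position: [561.0, 73.3, 67.1]
tool_rot: [-3.141, -0.001, -3.098]
force: [0.2, -0.9, -1.4]
opening: 25.9
finger_force: 45.0
```

Request:
jog_arm --series '[200, 0, -0.4, 0, 0, 0, 0, 200, 0, -0.9, 0, 0, 0, 0, 200, 0, -1.4, 0, 0, 0, 0, 200, 0, -1.9, 0, 0, 0, 0, 200, 0, -2.4, 0, 0, 0, 0, 200, 0, -2.9, 0, 0, 0, 0, 200, 0, -3.4, 0, 0, 0, 0, 200, 0, -3.9, 0, 0, 0, 0, 200, 0, -4.3, 0, 0, 0, 0, 200, 0, -4.7, 0, 0, 0, 0]'

```text
time_s: 7.6
position: [567.9, -66.9, 67.5]
tool_rot: [-3.142, -0.0, -3.096]
force: [0.7, 0.2, -1.8]
opening: 25.6
finger_force: 45.0
```

Request:
jog_arm --series '[200, 0, -0.4, 0, 0, 0, 0, 200, 0, -0.8, 0, 0, 0, 0, 200, 0, -1.2, 0, 0, 0, 0, 200, 0, -1.6, 0, 0, 0, 0, 200, 0, -2, 0, 0, 0, 0, 200, 0, -2.4, 0, 0, 0, 0, 200, 0, -2.6, 0, 0, 0, 0, 200, 0, -2.6, 0, 0, 0, 0, 200, 0, -2.6, -1, 0, 0, 0, 200, 0, -2.6, -2, 0, 0, 0]'

```text
time_s: 8.6
position: [570.6, -142.9, 127.3]
tool_rot: [3.141, -0.003, -3.095]
force: [0.7, -0.0, -1.9]
opening: 25.7
finger_force: 45.0
```

Request:
jog_arm --series '[200, 0.8, -1, -0.5, 0, 0, -0.8, 200, 1.2, -2.2, -0.5, 0, 0, -1.6, 200, 1.6, -3.5, -0.5, 0, 0, -2.3, 200, 1.6, -3.8, -0.5, 0, 0, -2.3, 200, 1.6, -3.8, -0.5, 0, 0, -2.3]'

```text
time_s: 9.1
position: [528.4, -261.3, 142.7]
tool_rot: [-3.141, 0.0, -2.898]
force: [0.1, -0.1, -2.3]
opening: 25.7
finger_force: 45.0
```

```bash
python3 snap.py w5
```

```text
9.1 [ 528.4 -261.3  142.7] [-3.141  0.    -2.898] [ 0.1 -0.1 -2.3] [ 0.11  0.46  0.38  1.84 -0.22  0.88  2.41]
```

View pics/w5.png

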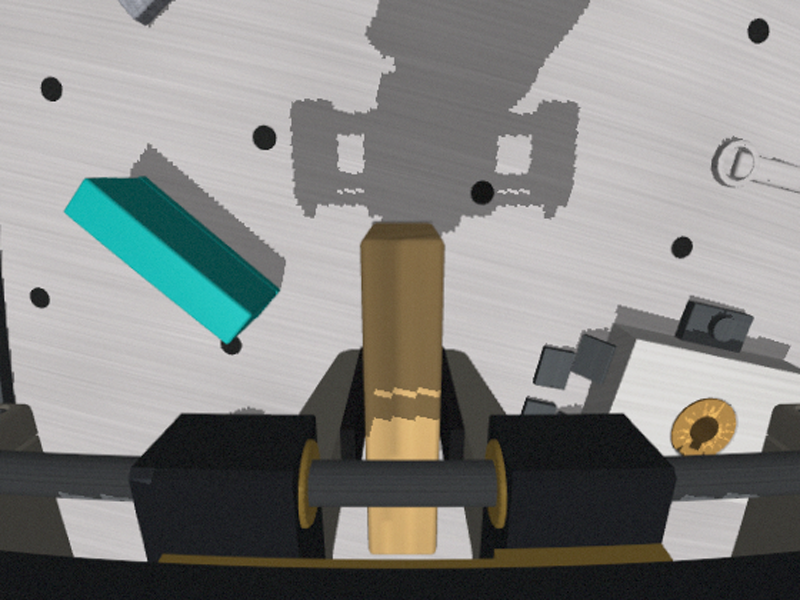

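The plate's visible part is clear, with three offcuts on the table at about (555,365), (595,355) and (538,408). I'll set the scraper down here.

Request:
jog_arm --series '[200, 0, 0, 1, 0, 0, 0, 200, 0, 0, 2, 0, 0, 0, 200, 0, 0, 3, 0, 0, 0, 200, 0, 0, 3.5, 0, 0, 0, 200, 0, 0, 3.75, 0, 0, 0, 200, 0, 0, 3.75, 0, 0, 0, 110, 0, 0, 3.75, 0, 0, 0, 110, 0, 0, 3.75, 0, 0, 0, 110, 0, 0, 3.75, 0, 0, 0, 110, 0, 0, 3.75, 0, 0, 0]'

```text
time_s: 10.15
position: [529.1, -259.9, 30.4]
tool_rot: [-3.141, 0.001, -2.895]
force: [0.1, -0.0, 0.0]
opening: 52.0
finger_force: 0.0
```

Request:
jog_arm --series '[110, 0, 0, -1, 0, 0, 0, 110, 0, 0, -2.5, 0, 0, 0, 110, 0, 0, -4, 0, 0, 0, 110, -3, 7, -5, 0, 0, 2.3, 110, -3, 7, -5, 0, 0, 2.3, 110, -3, 7, -5, 0, 0, 2.3, 110, -3, 7, -5, 0, 0, 2.3, 110, -3, 7, -5, 0, 0, 2.3, 110, -3, 7, -5, 0, 0, 2.3, 110, -3, 7, -5, 0, 0, 2.3]'

```text
time_s: 11.15
position: [564.7, -33.9, 180.2]
tool_rot: [-3.141, 0.0, -3.094]
force: [-0.9, -0.2, -0.2]
opening: 52.3
finger_force: 0.0
```

Request:
jog_arm --series '[110, 0, 0, 0, 0, 0, 0, 110, 0, 0, 0, 0, 0, 0]'

```text
time_s: 11.35
position: [564.4, -36.2, 180.0]
tool_rot: [-3.141, -0.0, -3.099]
force: [0.4, 0.9, -0.4]
opening: 52.0
finger_force: 0.0
```

```bash
python3 snap.py w6
```

```text
11.35 [564.4 -36.2 180. ] [-3.141 -0.    -3.099] [ 0.4  0.9 -0.4] [-0.31  0.37  0.4   1.87 -0.18  0.93  1.78]
```

View pics/w6.png

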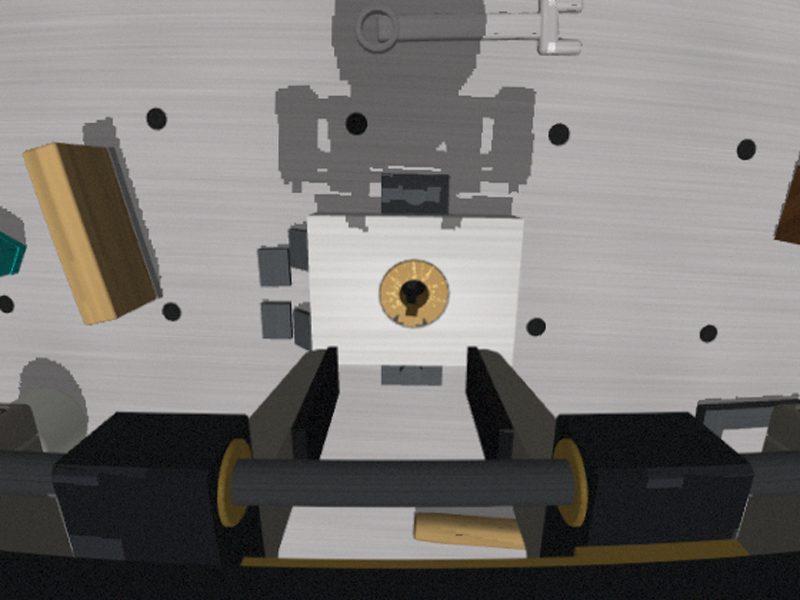

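All four offcuts are off the plate, two lying flat at (275,265) and (275,320) and two against the plate's side at about (300,248) and (303,327). The scraper stands on the table at (90,235), and the bush with its keyway is at (414,294). I'll zoom in on the bush.

Run:
```python
from h import *
im=pickle.load(open("w6.pkl","rb"));f=im["frame"][178:233,262:318]
cv2.imwrite("pics/c6.png",cv2.resize(f,None,fx=10,fy=10,interpolation=cv2.INTER_CUBIC))
T=im["T"];f=im["frame"];hsv=cv2.cvtColor(f,cv2.COLOR_BGR2HSV)
m=((hsv[...,0]<30)&(hsv[...,1]>70)).astype(np.uint8)*255;roi=np.zeros_like(m);roi[170:240,255:325]=255;m&=roi
c=max(cv2.findContours(m,0,2)[0],key=cv2.contourArea);c=cv2.convexHull(c)
w=np.array([at(im,*p[0],36,T)[:2] for p in c.astype(float)]).astype(np.float32);print(cv2.fitEllipse(w),cv2.minEnclosingCircle(w))
```

```text
((566.806884765625, -26.809568405151367), (48.57779312133789, 48.806968688964844), 10.367598533630371) ((566.8659057617188, -26.8415470123291), 24.501127243041992)
```

View pics/c6.png

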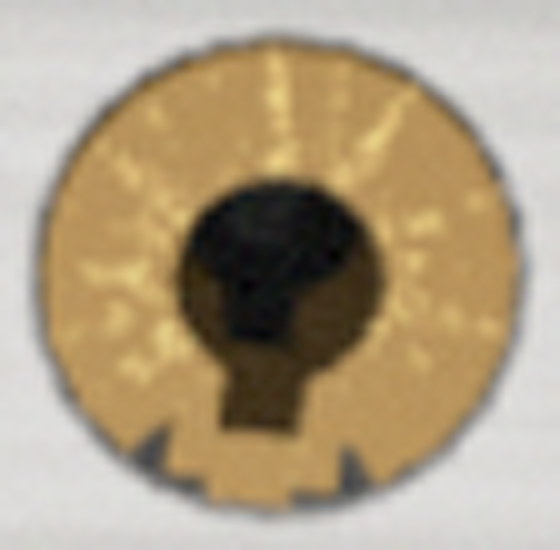

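In the crop the bore is centred at about (281,280) and the keyway's end runs from (221,428) to (297,434).

Run:
```python
from h import *
im=pickle.load(open("w6.pkl","rb"));g=lambda u,v:at(im,262+(u+.5)/10-.5,178+(v+.5)/10-.5,36,im["T"])
a,b=g(221,428),g(297,434);k=(a+b)/2;print(a,b)
for c in (np.array([566.8,-26.8,36]),g(281,280)):
    d=k-c;print(c,d,np.arctan2(d[1],d[0]),np.linalg.norm(d))
e=b-a;print("from end edge",np.arctan2(-e[0],e[1]))
```

```text
[583.06229519 -31.93399979  36.        ] [583.36245114 -24.00612498  36.        ]
[566.8 -26.8  36. ] [16.41237317 -1.17006239  0.        ] -0.07117106875074973 16.454028048391933
[566.96022542 -26.50941468  36.        ] [16.25214775 -1.46064771  0.        ] -0.08963331815678358 16.31765295935525
from end edge -0.03784275869726521
```

Request:
jog_arm --series '[110, 2, 11.3, 0, 0, 0, 7.3, 110, 2, 11.3, 0, 0, 0, 7.3, 110, 2, 11.3, 0, 0, 0, 7.3, 110, 2, 11.3, 0, 0, 0, 7.3, 110, 2, 11.3, 0, 0, 0, 7.3, 110, 2, 11.3, 0, 0, 0, 7.3, 110, 2, 11.3, 0, 0, 0, 7.3, 110, 2, 11.3, 0, 0, 0, 7.3, 110, 2, 11.3, 0, 0, 0, 7.3, 110, 2, 11.3, 0, 0, 0, 7.3]'

```text
time_s: 12.4
position: [490.0, 299.4, 180.0]
tool_rot: [-3.141, 0.001, 2.548]
force: [0.4, -0.2, 0.1]
opening: 52.3
finger_force: 0.0
```

Request:
jog_arm --series '[110, 0, 0, 0, 0, 0, 0, 110, 0, 0, 0, 0, 0, 0]'

```text
time_s: 12.6
position: [490.1, 299.7, 180.3]
tool_rot: [3.142, 0.0, 2.547]
force: [1.0, 0.2, -0.3]
opening: 52.1
finger_force: 0.0
```

```bash
python3 snap.py w7
python3 - <<'E'
from h import *
im=pickle.load(open("w7.pkl","rb"));f=im["frame"];T=im["T"]
print([np.round(proj(im,[490+a*.828+b*.56,299.5-a*.56+b*.828,99.5],T),1) for a,b in((22,11),(22,-11),(-22,-11),(-22,11))])
g=cv2.cvtColor(f,cv2.COLOR_BGR2GRAY)
u,v=map(int,proj(im,[490,299.5,99.5],T))
for r in range(v-36,v+46,6): print(r,g[r,u-40:u+42:2])
E
```

```text
12.6 [490.1 299.7 180.3] [3.142 0.    2.547] [ 1.   0.2 -0.3] [-0.94  0.39  0.42  1.85 -0.19  0.94  0.54]
[array([293.5, 245.6]), array([267.7, 245.5]), array([267.1, 194.9]), array([294.1, 194.9])]
184 [176 166 108  90  64  52  71 108  68  67  69  65  62  66  67  67  72  73
  72  71  73  74  75  74  76  76  97 129 128 127 126 126 124 175 179 178
 179 178 174 175 180]
190 [176 131 122 118 119 115 115 102  63  61  69  68  71  72  72  72  74  74
  75  72  72  72  77  76  73  74  72  69  93 129 127 130 129 118 150 174
 172 173 175 178 180]
196 [175 176 172 116 125 127 130  94  76  79  70  86 103 101 130 146 148 131
  93 144  95 134  92 112 137  94  94 149 194 186  95 108 103 110 109 117
 177 176 173 175 177]
202 [177 179 181 176 166 137 135 138  78  79 165 102 100  98 165 189 183 184
 184 189 193 194 191 194 197 199 181 142 192 194 194 177 117 121 123 120
 114 150 177 181 179]
208 [174 176 179 175 177 181 145 133 130 146 103  99 100 103 163 187 184 186
 185 190 191 192 189 192 197 199 198 163 198 195 200 197 110 118 120 119
 119 118 124 174 173]
214 [177 181 178 177 176 178 175 170 114 
[... 806 characters left out ...]
174 177 173]
244 [178 182 181 178 172 175 175 175 176 179 178 176 179 177 147 188 185 185
 185 189 192 192 190 195 195 195 199 150 176 176 172 176 176 177 174 174
 178 178 181 184 182]
250 [175 176 172 177 178 175 173 180 180 178 177 176 174 175 178 181 182 181
 141 153 177 186 150 176 176 176 176 178 174 173 172 179 179 178 181 179
 179 177 174 176 173]
256 [179 175 173 177 178 175 174 173 177 178 179 179 183 178 178 175 174 170
 140 152 175 182 149 174 174 176 180 182 177 177 180 177 173 175 177 175
 175 171 173 169 175]
262 [178 179 173 174 176 178 179 178 180 177 177 174 171 171 177 176 175 179
 175 175 174 176 179 179 182 178 177 174 171 175 175 175 174 172 170 171
 177 178 178 175 179]
```

Request:
jog_arm --series '[110, -0.04, 0, 1.5, 0, 0, 0, 110, -0.04, 0, 3, 0, 0, 0, 110, -0.04, 0, 3.6, 0, 0, 0, 110, -0.04, 0, 3.78, 0, 0, 0, 110, -0.04, 0, 3.78, 0, 0, 0, 220, -0.04, 0, 3.78, 0, 0, 0, 220, -0.04, 0, 3.78, 0, 0, 0, 220, -0.04, 0, 3.78, 0, 0, 0, 220, -0.04, 0, 3.78, 0, 0, 0, 220, -0.04, 0, 3.78, 0, 0, 0]' --squeeze 60

```text
time_s: 13.65
position: [490.3, 301.0, 67.4]
tool_rot: [3.141, -0.0, 2.551]
force: [-1.0, -1.4, 5.7]
opening: 22.0
finger_force: 60.0
```

```bash
cat > st.py <<'E'
from h import *
from cell import arm
s=arm.state();print(s["time_s"],s["position"].round(2),s["tool_rot"].round(4),s["force"].round(1),s["moment"].round(2),s["opening"],s["finger_force"])
E
python3 st.py
```

```text
13.65 [490.29 300.99  67.37] [ 3.1411 -0.      2.5507] [-1.  -1.4  5.7] [-0.31  0.33 -0.01] 21.98236587779421 59.98427387326956
```

Request:
jog_arm --series '[220, 0, 0, -0.5, 0, 0, 0, 220, 0, 0, -1, 0, 0, 0, 220, 0, 0, -2, 0, 0, 0, 220, 0, 0, -3, 0, 0, 0, 220, -1, -0.9, -3, 0, 0, -0.8, 220, -2, -1.8, -3, 0, 0, -1.6, 220, -3, -2.8, -3, 0, 0, -2.4, 220, -4, -3.7, -3, 0, 0, -3.2, 220, -5, -4.6, -3, 0, 0, -4, 220, -6, -5.6, -3, 0, 0, -4.8]'

```text
time_s: 14.65
position: [546.3, 60.0, 157.8]
tool_rot: [3.141, 0.001, 2.973]
force: [0.6, -0.3, -4.8]
opening: 21.7
finger_force: 60.0
```

Request:
jog_arm --series '[220, 0, 0, 0, 0, 0, 0, 220, 0, 0, 0, 0, 0, 0]'

```text
time_s: 14.85
position: [546.2, 59.7, 157.5]
tool_rot: [3.141, 0.0, 2.966]
force: [0.0, -0.2, -4.8]
opening: 21.6
finger_force: 60.0
```

```bash
python3 st.py; python3 snap.py w8
python3 - <<'E'
from h import *
im=pickle.load(open("w8.pkl","rb"));g=cv2.cvtColor(im["frame"],cv2.COLOR_BGR2GRAY);T=im["T"]
# predicted head top in the hand: tool frame, top = grasp height 0..; z tool = -19-15 +/-
tc=np.array(im["tool_from_camera"])
for x in(22,-22):
    for y in(11,-11): print((x,y),np.round(proj(im,[x,y,-33.],tc),1))
for r in range(200,300,4): print(r,g[r,262:302:3])
E
```

```text
14.85 [546.15  59.71 157.52] [3.1412e+00 4.0000e-04 2.9657e+00] [ 0.  -0.2 -4.8] [ 0.09  0.04 -0.01] 21.59683782697069 59.98911011964083
14.85 [546.2  59.7 157.5] [3.141 0.    2.966] [ 0.  -0.2 -4.8] [-0.48  0.38  0.39  1.92 -0.18  0.87  1.39]
(22, 11) [302.8 245.3]
(22, -11) [255.5 245.3]
(-22, 11) [301.  326.5]
(-22, -11) [257.5 326.5]
200 [219 198  77 181 183 181 180 180 183 185 185 182 180 180]
204 [219 220  78 182 179 179 180 178 179 186 182 182 184 184]
208 [224 225  77 151 183 182 181 180 181 183 181 180 180 182]
212 [220 221 187 100 181 182 185 185 187 186 187 185 183 189]
216 [222 223 220  73 187 184 184 185 186 185 185 180 182 180]
220 [220 222 222  75 146 112  85  88 133 158 180 180 179 178]
224 [213  76  78  93 100 107 107 110 103  95  84  74 123 179]
228 [79 90 93 91 94 91 94 93 94 90 93 92 89 74]
232 [75 74 76 78 79 80 77 75 77 74 76 79 77 88]
236 [80 77 73 76 80 82 78 73 72 77 78 76 76 76]
240 [77 74 76 74 73 76 75 78 72 76 77 75 76 74]
244 [72 74 75 77 81 76 73 77 77 77 74 78 76 75]
248 [101 104 103 101  98 100 102 105 103 100  99 105 104 103]
252 [106 106 107 103 102 104 106 106 107 104 107 108 109 108]
256 [105 109 105 104 104 105 107 107 107 104 109 107 110 107]
260 [107 107 106 106 105 107 110 108 107 104 106 107 108 108]
264 [106 106 104 106 105 105 107 106 106 106 105 105 108 109]
268 [103 108 105 105 103 180 184 185 104 105 107 110 108 103]
272 [199 196 198 195 193 139 159 204 199 200 202 207 207 108]
276 [110 107 104  99 103 107 116 110 106 101 103 108 107 108]
280 [107 106 107 105 106 107 107 107 105 102 108 103 106 108]
284 [107 105 107 104 106 105 109 107 105 107 104 108 107 112]
288 [107 108 103 104 103 189 109 108 104 106 105 109 109 107]
292 [193 200 192 189 194 197 197 199 198 196 199 203 200 109]
296 [191 195 191 192 191 195 199 197 195 195 198 199 200 110]
```

Request:
jog_arm --series '[220, -0.3, -0.8, 0, 0, 0, -0.4, 220, -0.7, -1.7, 0, 0, 0, -0.8, 220, -1.18, -2.72, 0, 0, 0, -1.2, 220, -1.18, -2.72, 0.5, 0, 0, -1.2, 220, -1.18, -2.72, 1.2, 0, 0, -1.2, 220, -1.18, -2.72, 2, 0, 0, -1.2, 220, -1.18, -2.72, 2, 0, 0, -1.2, 220, -1.18, -2.72, 2, 0, 0, -1.2]'

```text
time_s: 15.7
position: [566.9, -23.8, 96.8]
tool_rot: [3.141, -0.001, 3.076]
force: [0.7, -0.2, -4.6]
opening: 21.6
finger_force: 60.0
```

```bash
python3 st.py;python3 st.py
```

```text
15.7 [566.91 -23.83  96.79] [ 3.1414e+00 -8.0000e-04  3.0761e+00] [ 0.7 -0.2 -4.6] [ 0.07 -0.08 -0.02] 21.583925191905724 59.98885586857796
15.7 [566.91 -23.83  96.79] [ 3.1414e+00 -8.0000e-04  3.0761e+00] [ 0.7 -0.2 -4.6] [ 0.07 -0.08 -0.02] 21.583925191905724 59.98885586857796
```

Request:
jog_arm --series '[220, 0, 0, 0, 0, 0, 0, 220, 0, 0, 0, 0, 0, 0, 220, 0, 0, 0, 0, 0, 0]'

```text
time_s: 16.0
position: [567.6, -25.1, 97.7]
tool_rot: [3.141, 0.002, 3.074]
force: [0.4, -0.4, -4.7]
opening: 21.9
finger_force: 60.0
```

Request:
jog_arm --series '[220, 0, -0.03, 0.2, 0, 0, 0, 220, 0, -0.03, 0.4, 0, 0, 0, 220, 0, -0.03, 0.5, 0, 0, 0, 220, 0, -0.03, 0.6, 0, 0, 0, 220, 0, -0.03, 0.7, 0, 0, 0, 220, 0, -0.03, 0.7, 0, 0, 0]'

```text
time_s: 16.6
position: [566.4, -26.4, 75.1]
tool_rot: [-3.141, -0.001, 3.074]
force: [-0.5, -0.9, -5.5]
opening: 21.6
finger_force: 60.0
```

Request:
jog_arm --series '[220, 0, 0, 0.08, 0, 0, 0, 220, 0, 0, 0.16, 0, 0, 0, 220, 0, 0, 0.2, 0, 0, 0, 220, 0, 0, 0.24, 0, 0, 0, 220, 0, 0, 0.24, 0, 0, 0]'

```text
time_s: 17.1
position: [566.6, -26.5, 68.3]
tool_rot: [-3.141, -0.001, 3.074]
force: [-2.3, -1.5, -5.2]
opening: 21.4
finger_force: 60.0
```

Request:
jog_arm --series '[220, 0, 0, 0.1, 0, 0, 0, 220, 0, 0, 0.2, 0, 0, 0, 220, 0, 0, 0.3, 0, 0, 0, 220, 0, 0, 0.4, 0, 0, 0, 220, 0, 0, 0.47, 0, 0, 0, 220, 0, 0, 0.47, 0, 0, 0]'

```text
time_s: 17.7
position: [566.5, -26.5, 53.8]
tool_rot: [-3.141, -0.001, 3.074]
force: [-2.2, -4.0, -5.7]
opening: 21.6
finger_force: 60.0
```

Request:
jog_arm --series '[220, 0, 0, 0.03, 0, 0, 0, 220, 0, 0, 0.06, 0, 0, 0, 220, 0, 0, 0.08, 0, 0, 0, 220, 0, 0, 0.08, 0, 0, 0]'

```text
time_s: 18.1
position: [566.6, -26.6, 52.2]
tool_rot: [-3.141, -0.001, 3.074]
force: [-4.5, -4.5, -0.0]
opening: 21.5
finger_force: 60.0
```

Request:
jog_arm --series '[220, 0, 0, 0.02, 0, 0, 0, 220, 0, 0, 0.02, 0, 0, 0, 220, 0, 0, 0.02, 0, 0, 0]'

```text
time_s: 18.4
position: [566.7, -26.6, 52.1]
tool_rot: [3.142, -0.001, 3.074]
force: [-5.6, -4.1, 5.1]
opening: 21.4
finger_force: 60.0
```

Request:
jog_arm --series '[220, 0, 0, 0.02, 0, 0, 0, 220, 0, 0, 0.04, 0, 0, 0, 220, 0, 0, 0.04, 0, 0, 0, 220, 0, 0, 0.04, 0, 0, 0, 220, 0, 0, 0.04, 0, 0, 0]'

```text
time_s: 18.9
position: [566.7, -26.7, 52.0]
tool_rot: [3.141, -0.0, 3.074]
force: [-9.7, -3.3, 13.7]
opening: 21.7
finger_force: 60.0
```

```bash
python3 st.py; python3 snap.py w9; python3 st.py
```

```text
18.9 [566.72 -26.68  51.98] [ 3.1410e+00 -5.0000e-04  3.0737e+00] [-9.7 -3.3 13.7] [-0.83  2.28  0.07] 21.699358513737 59.99930128455162
18.9 [566.7 -26.7  52. ] [ 3.141 -0.     3.074] [-9.7 -3.3 13.7] [-0.27  0.56  0.33  1.94 -0.28  0.69  1.73]
18.95 [566.71 -26.69  51.97] [ 3.1410e+00 -4.0000e-04  3.0737e+00] [-10.4  -3.6  13.2] [-0.83  2.28  0.01] 21.737011168491595 59.999243058264256
```

```bash
python3 -c "
from cell import arm
print(arm.finish_job())"
```

```text
the job is handed in; nothing more can be done
None
```

I handed the job in at about 19 s, but no verdict came back. All four offcuts are off the plate, the scraper is back on the table, and the spindle measures fully home in the hub, with its head gripped at 60 N and pressed down with about 13–14 N.

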